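# Drop checked stoppers through a sprung gate and hold it open at its mark

## Robot

A 6-joint arm with a two-finger parallel gripper is mounted at the origin on a cart in front of the work surface, level with it; the furniture and walls round the work are solid. World frame = base frame: x ahead of the robot, y to its left, z up, the work surface at z = 0. Lengths are in m, angles in degrees, forces in N, time in s.
With the tool pointing down it reaches from about 0.375 to 0.9 m from the base axis. Payload 3.1 kg.
Tool frame: the origin (TCP) lies on the centre line of the jaws, within the pads' length; the fingertips stand 17 mm ahead of it and the grasp point (between the pads) lies 2 mm behind it; z points along the fingers, y is the line along which they close (so a half turn about z gives the same grasp; the last joint's range is limited). The gripper opens to 87 mm and grips with 3 to 60 N. Pads are 19 mm wide; open, the fingers measure 117 mm over their backs; the gripper's body (75 mm by 190 mm) begins 51 mm behind the grasp point.
Start: joints at [59.272, 30.224, 82.088, -0, 67.689, -10.227], TCP at [0.219, 0.585, 0.24] pointing down, gripper open.
Joint ranges: [-176.69, 176.69], [-43.24, 126.21], [12.49, 139.97], [-82, 262], [0, 151.66], [-163.58, 163.58]. Speed limits (degrees/s): [159.86, 159.86, 180, 180, 180, 180].

## Interface

Orientations are given as a 3x3 rotation matrix whose columns are the frame's x, y, z axes.
In Python, from rig import bot, imaging, finder gives the robot as it stands. The module is installed in compiled form; this text tells all that it offers.
- The arm moves only by the tool play_rows, never from a script. Its argument "motion" is a list that holds one entry, the list of rows, each a list of 6 numbers: the shift along the tool's x, y, z in m, then the turn, a rotation vector about the tool's x, y, z in degrees. In form: [[[dx, dy, dz, wx, wy, wz], ...]]. A call has 1 to 8 rows; each row is the pose to reach, as a shift and turn from the pose commanded when the call began, along the tool's axes at that moment; what a row does not reach only later rows make up. A row lasts 1/12 s, in which the tool goes at most 41.7 mm and 7.16 degrees, less where a joint would pass 70% of its speed; a pose out of reach is approached as far as the arm can. A call with a gripper value outside its range is refused whole. "fingers" is the finger opening in m, from 0 to 0.087, set as the call begins (left out, the last holds). The fingers move at their own pace and stop on an object; the grip force is fixed at half the most. Time passes only in rows, so rows that repeat a pose let the fingers close. It gives the time, the measured TCP pose, the force, the opening and the grip force at its end, in the units of the state.
- bot.read_state(): the state, without advancing time (a new reading comes with each control period).
- imaging.capture(name): name is "side" or "top"; returns a dict with "frame" (480x640x3 uint8, red, green, blue), "camera_matrix" (3x3 intrinsics, pixels), "R" (3x3) and "t" (3): a world point X has camera coordinates R X + t. Camera axes: x right, y down, z forward; pixel columns grow to the right and rows downward; lengths in m; the calibration is good to about 2 mm. A picture is of the moment at which its call begins. There is no depth.
- bot.hand_in(): hands the job in; it is judged then, once.
Trained networks look in the newest picture that a camera, given by its name, has taken for a name from the list of things; names that differ only in an ending like _2 or _b are one class to them, and where a whole thing is asked for, a point or a joint stands for the part that bears it (a point fixed in the world has none). Each returns a list of dicts, best first, with "confidence" (0 to 1); they miss things now and then, are a little off and sometimes report something else, mostly with a low value. They report only what shows in the picture. A call takes as long as a camera call. They do not tell look-alikes from the thing itself.
- finder.recognise(camera, name): "at" ([x, y, z] in m, in world coordinates, good to about 4 mm: the middle of the surface that is visible of it).
- finder.outline_of(camera, name): "pixels" (480x640 bool, what is visible of it).
The state is a dict: "time_s": time; "joint_positions": joint angles; "qvel": joint speeds; "tau": joint torques, N m; "position": TCP position; "tcp_rot": TCP orientation; "force": force on the tool from outside, world axes, zero at the start; "moment": the same for the moment, N m; "opening": opening from 0.0 (shut) to 1.0 (fully open); "grasp_force": force on a finger pad.
Only numpy, scipy, OpenCV 4.12 (cv2) and the standard library are available. Lean on these libraries where they do the work, as an engineer would, in place of code of your own. Each camera call takes 0.05 s, during which the arm holds its last target. There are 200 camera calls.

## Task

The five red rubber stoppers on the inspection tray's deck have been checked: with the gate shut, sweep them all with the green squeegee into the trough at the end of the deck, keeping your fingers off them, and lay the squeegee back down on the worktop. Then take the black grip of the sprung gate rod and pull it straight out until its orange ring has just come wholly out of the guide tube, so that the stoppers drop into the blue collecting tray below. Finish while still holding the rod at that mark so the gate stays open, and leave the collecting tray and the other things on the bench where they are.

Things in the scene. Friction and masses are not known exactly. Their poses are not given: they have to be found in the camera images.
- deck: Stopper inspection tray, fixed to the worktop. Origin on the worktop below the edge where deck meets trough, mid-width; z up; own -y is both the sweeping direction and the way the rod pulls out. White deck: top 84 mm above the worktop, y 0 to +165 mm, 112 mm wide between aluminium rims (at x = -60 and +60 mm, 8 mm thick, tops 12 mm above the deck); no rim at its +y end
- trough (a point): middle of the trough floor (top of the shut gate), 52 mm above the worktop, 32 mm below the deck. The open trough spans deck y -42 to 0 mm and the full 112 mm between the rims; its outer wall (y -48 to -42 mm) rises to 96 mm above the worktop
- tube_mouth (a point): centre of the mouth of the fixed brass guide tube (21 mm thick), on the rod's axis, 50 mm above the worktop, at deck y -130 mm; between the trough and the tube (y -105 to -48 mm) is a grey spring housing, 70 mm high
- gate (a joint): travel of the spring-closed slide gate and its rod, m: 0 shut (kept by the spring), 0.046 at the mark, when the orange ring has just come wholly out of the tube and the gate's window stands right below the trough; 0.058 end stop. Short of or past the mark the plate narrows the opening. The spring pulls back with 5 N at 0, 10 N at the mark, and shuts the gate if let go
- rod_grip (a point): middle of the black ribbed grip sleeve on the rod (moves with the gate): round, 18 mm thick, 30 mm long along the rod, with a 28 mm flange 15 to 22 mm farther out; axis along the deck's y, 50 mm above the worktop. Shut, the sleeve's inner end stands 8 mm off the tube mouth. Nothing within 25 mm beside or below it
- rod_ring (a point): the inner end of the orange length ring (4 mm wide) on the 10 mm steel rod, on the rod's axis (moves with the gate); hidden in the tube while shut, level with tube_mouth at the mark
- tray: blue open collecting tray, 150 x 85 x 34 mm, wall 3 mm, loose on the worktop below the trough; origin under its centre, long side along its x
- squeegee: green T-shaped bench squeegee, 0.12 kg, lying level on the worktop left of the deck on its lip and round butt. Origin on its underside; own +x from butt (-85 mm) to head (+72 mm), z up. Head: 94 mm wide (own y), 36 mm high, 14 mm thick, black rubber lip down to z = 0. Handle: 18 mm wide, 20 mm high, its centre 22 mm above the underside, straight from -60 to +42 mm
- squeegee_grip (a point): point on the handle near the balance point, 10 mm ahead of the origin and 22 mm above the underside, to grip across the handle
- squeegee_face (a point): middle of the lower edge of the head's pushing face, 72 mm ahead of the origin at the level of the underside
- stopper0: red rubber stopper, 22 mm across at the wide end, 18 mm at the narrow end, 16 mm high, 12 g, loose, standing wide end down on the deck; origin at its centre
- stopper1: red rubber stopper, 22 mm across at the wide end, 18 mm at the narrow end, 16 mm high, 12 g, loose, standing wide end down on the deck; origin at its centre
- stopper2: red rubber stopper, 22 mm across at the wide end, 18 mm at the narrow end, 16 mm high, 12 g, loose, standing wide end down on the deck; origin at its centre
- stopper3: red rubber stopper, 22 mm across at the wide end, 18 mm at the narrow end, 16 mm high, 12 g, loose, standing wide end down on the deck; origin at its centre
- stopper4: red rubber stopper, 22 mm across at the wide end, 18 mm at the narrow end, 16 mm high, 12 g, loose, standing wide end down on the deck; origin at its centre
- wash_bottle: bystander: white wash bottle with a red cap, 221 mm high, loose
- tape_roll: bystander: roll of tape lying flat, 96 mm across, 19 mm high, loose
- tip_box: bystander: clear pipette tip box, 91 x 119 x 63 mm, loose
- beaker_250: bystander: clear glass beaker, 85 mm wide, 120 mm high, loose
- petri0: bystander: petri dish, 60 mm across, 15 mm high, loose
Mind the look-alikes: they are no part of the job. Of the things that look like the tray, the larger one is meant.

How it is judged:
By the outcome, as a careful person would: the job done as asked, in the order asked, and still so for the second after the job is handed in, while the arm keeps its last pose, push and grip.
It also fails if it takes over 61 s, if anything falls off the work surface, if the arm or the gripper's body presses on something with over 40 N, if the wrist force passes 120 N, or if a joint passes its speed limit or range.

## Working session

There is one attempt and no reset: what is moved stays moved. The work goes in short steps, Python scripts to look and compute and a tool call to move; the robot and the scene stay as the last step left them, time stands still between calls to the robot, and variables do not carry over. Pictures are saved under pics/ and viewed, at most 10 in all, crops included, and the job is handed in when it is done.

Besides the shell and the picture viewer there is one more tool, called as name([rows], argument=value, ...), one row to a line, values as JSON. play_rows: Moves the arm, as the interface text tells. Its arguments: {"type":"object","properties":{"motion":{"type":"array"},"fingers":{"type":"number"}},"required":["motion"]}

```bash
mkdir -p pics; cat > h.py <<'E'
from rig import bot, imaging, finder
import numpy as np, cv2
def grab(c,save=None):
    d=imaging.capture(c)
    if save: cv2.imwrite('pics/'+save,cv2.cvtColor(d['frame'],cv2.COLOR_RGB2BGR))
    return d
def proj(d,X):
    X=np.atleast_2d(X); c=X@np.array(d['R']).T+np.array(d['t']); p=c@np.array(d['camera_matrix']).T
    return p[:,:2]/p[:,2:]
def unproj(d,uv,z):
    uv=np.atleast_2d(uv); R=np.array(d['R']);o=-R.T@np.array(d['t'])
    r=np.c_[uv,np.ones(len(uv))]@np.linalg.inv(np.array(d['camera_matrix'])).T@R
    return o+r*((z-o[2])/r[:,2])[:,None]
E
python3 - <<'E'
from h import *
for c in('side','top'):
    d=grab(c,c+'1.png')
    print(c,'cam at',np.round(-np.array(d['R']).T@d['t'],3))
    for n in ['deck','gate','rod_grip','tray','squeegee','squeegee_grip','squeegee_face','stopper0','wash_bottle','tape_roll','tip_box','beaker_250','petri0']:
        for r in finder.recognise(c,n)[:7 if n=='stopper0' else 3]:
            print(n,np.round(r['at'],3),round(r['confidence'],2),proj(d,r['at']).round()[0])
E
```

```text
side cam at [0.566 1.326 0.856]
deck [0.55  0.15  0.084] 0.78 [321. 256.]
gate [ 0.526 -0.134  0.051] 0.55 [328. 221.]
tray [0.398 0.153 0.004] 0.93 [368. 279.]
tray [ 0.388 -0.345  0.018] 0.7 [361. 205.]
tray [0.475 0.021 0.016] 0.69 [343. 253.]
squeegee [0.501 0.321 0.033] 0.65 [337. 305.]
squeegee_grip [0.51  0.32  0.029] 0.66 [334. 306.]
squeegee_face [0.506 0.317 0.026] 0.77 [335. 306.]
stopper0 [ 0.488 -0.369  0.091] 0.74 [337. 185.]
stopper0 [0.522 0.115 0.093] 0.57 [330. 248.]
stopper0 [0.571 0.117 0.096] 0.55 [314. 247.]
stopper0 [0.541 0.074 0.091] 0.36 [324. 242.]
stopper0 [0.557 0.152 0.082] 0.15 [319. 257.]
wash_bottle [ 0.488 -0.37   0.091] 0.92 [337. 185.]
tape_roll [ 0.368 -0.231  0.015] 0.68 [368. 219.]
tip_box [ 0.757 -0.147  0.066] 0.89 [265. 214.]
beaker_250 [0.427 0.572 0.082] 0.78 [373. 359.]
petri0 [0.478 0.018 0.02 ] 0.55 [342. 251.]
top cam at [0.383 0.062 1.271]
deck [0.544 0.046 0.083] 0.9 [319. 248.]
deck [0.54  0.065 0.101] 0.62 [312. 248.]
gate [0.534 0.    0.05 ] 0.81 [336. 253.]
gate [0.51  0.339 0.032] 0.7 [211. 262.]
rod_grip [0.53  0.004 0.052] 0.84 [335. 255.]
tray [0.398 0.159 0.   ] 0.88 [277. 304.]
tray [0.471 0.005 0.005] 0.72 [334. 278.]
squeegee [0.508 0.338 0.032] 0.62 [211. 262.]
squeegee_grip [0.51  0.343 0.032] 0.79 [209. 262.]
squeegee_grip [ 0.743 -0.141  0.06 ] 0.15 [389. 177.]
squeegee_face [0.512 0.343 0.032] 0.91 [210. 261.]
stopper0 [0.541 0.067 0.102] 0.61 [311. 248.]
stopper0 [0.522 0.111 0.099] 0.57 [294. 255.]
stopper0 [0.57  0.107 0.099] 0.49 [296. 237.]
stopper0 [0.578 0.052 0.098] 0.42 [317. 234.]
stopper0 [0.506 0.074 0.098] 0.41 [309. 261.]
wash_bottle [ 0.484 -0.377  0.13 ] 0.76 [490. 271.]
tape_roll [ 0.37  -0.247  0.015] 0.85 [427. 316.]
tape_roll [0.509 0.078 0.095] 0.57 [307. 260.]
tip_box [ 0.744 -0.142  0.062] 0.67 [389. 177.]
petri0 [ 0.381 -0.354  0.017] 0.86 [467. 313.]
```

View pics/side1.png

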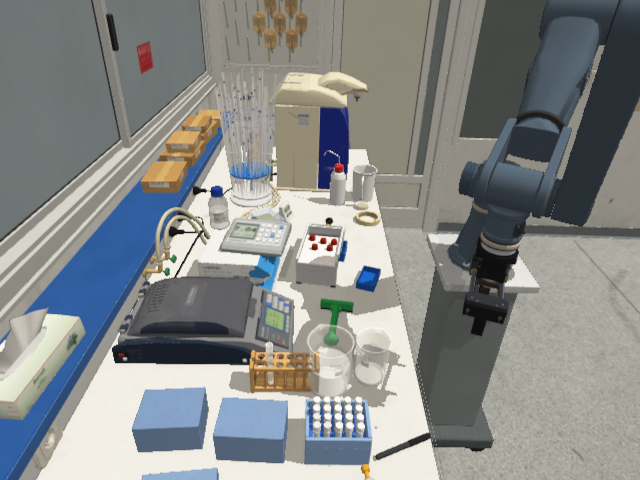

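View pics/top1.png

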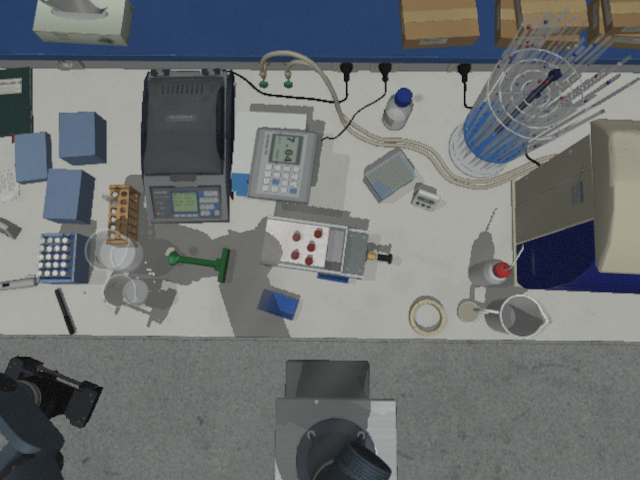

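```bash
python3 - <<'E'
import cv2
a=cv2.imread('pics/top1.png'); 
cv2.imwrite('pics/c1.png',cv2.resize(a[205:305,245:405],None,fx=5,fy=5,interpolation=cv2.INTER_CUBIC))
b=cv2.imread('pics/side1.png')
cv2.imwrite('pics/c2.png',cv2.resize(b[205:355,270:410],None,fx=4,fy=4,interpolation=cv2.INTER_CUBIC))
E
```

```text
(no output)
```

View pics/c1.png

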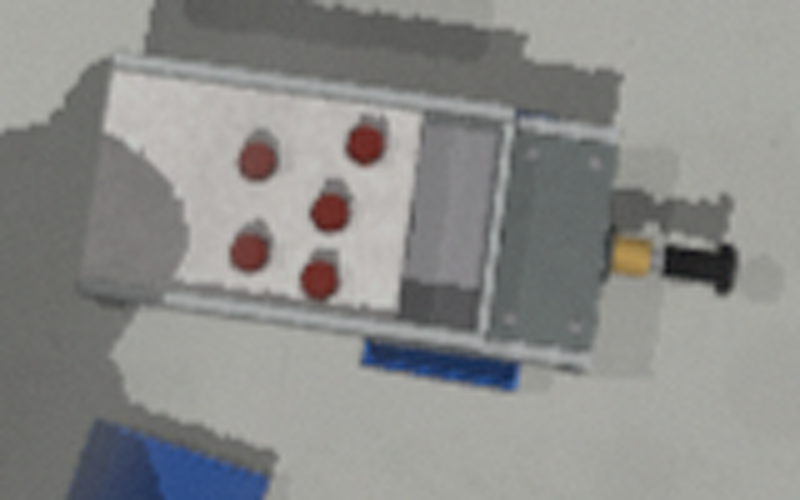

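View pics/c2.png

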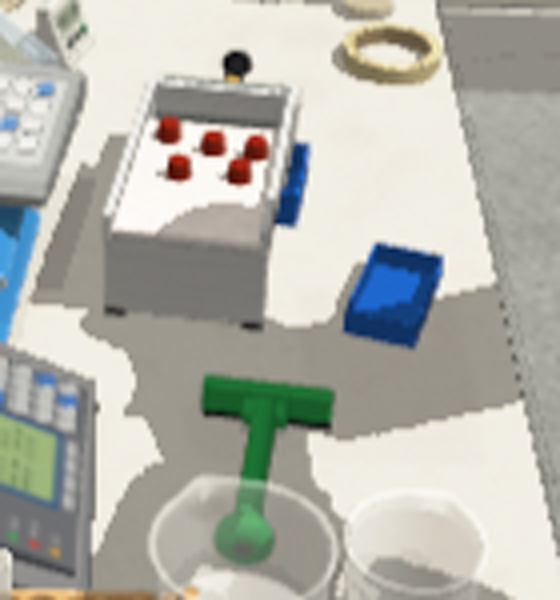

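```bash
cat > fit.py <<'E'
from h import *
from scipy.optimize import least_squares, minimize
def T(p,P):
    c,s=np.cos(p[2]),np.sin(p[2]); P=np.atleast_2d(P)/1000
    return np.c_[p[0]+c*P[:,0]-s*P[:,1],p[1]+s*P[:,0]+c*P[:,1],P[:,2]]
if __name__=='__main__':
    dt=grab('top');ds=grab('side')
    M=np.array([[56,0,84],[-56,0,84],[56,165,84],[-56,165,84],[-56,-45,96],[56,-45,96],[0,-105,70],[0,-175,50]])
    U=np.array([[424,113],[401,310],[106,70],[83,288],[485,336],[508,112],[607,252],[737,270]])/5+[245,205]
    Ms=np.array([[64,165,84],[-64,165,84],[60,-48,96],[-60,-48,96],[0,-175,50]])
    Us=np.array([[106,237],[266,243],[157,79],[300,89],[237,64]])/4+[270,205]
    f=lambda p:np.r_[(proj(dt,T(p,M))-U).ravel(),(proj(ds,T(p,Ms))-Us).ravel()]
    r=least_squares(f,[.54,.04,0],loss='soft_l1'); p=r.x
    print('deck',p[:2].round(4),np.degrees(p[2]).round(2)); print(f(p).reshape(-1,2).round(1).tolist())
    rt=least_squares(lambda q:f(q)[:16],p).x; print('top only',rt[:2].round(4),np.degrees(rt[2]).round(2))
    # squeegee silhouette
    def box(x0,x1,w,z0,z1): return [[x,y,z] for x in(x0,x1) for y in(-w,w) for z in(z0,z1)]
    parts=[box(58,72,47,0,36),box(-60,58,9,12,32)]+[[[-72+13*np.cos(a),13*np.sin(a),z] for a in np.arange(0,6.28,.5) for z in (2,30)]]
    masks=[]
    for d in(dt,ds):
        hsv=cv2.cvtColor(d['frame'],cv2.COLOR_RGB2HSV); m=cv2.inRange(hsv,(50,120,20),(85,255,255))
        n,l,st,ce=cv2.connectedComponentsWithStats(m)
        e=proj(d,[.51,.34,.03])[0]
        k=min([i for i in range(1,n) if st[i,4]>60],key=lambda i:np.hypot(*(ce[i]-e)))
        masks.append((l==k)); print(st[k],ce[k].round(1))
    def cost(q,ms=(0,)):
        tot=0
        for i in ms:
            d=(dt,ds)[i]; im=np.zeros((480*4,640*4),np.uint8)
            for P in parts:
                uv=(proj(d,T(q,P))*4+1.5).round().astype(np.int32)
                cv2.fillConvexPoly(im,cv2.convexHull(uv),255)
            im=cv2.resize(im,(640,480),interpolation=cv2.INTER_AREA)/255.
            tot+=abs(im-masks[i]).sum()
        return tot
    for ms in((0,),(0,1)):
        best=min((minimize(cost,[.505,.33,np.radians(a)],args=(ms,),method='Nelder-Mead',options=dict(initial_simplex=np.array([.505,.33,np.radians(a)])+np.array([[0,0,0],[.01,0,0],[0,.01,0],[0,0,.1]]))) for a in(-105,-95,-85,-75)),key=lambda r:r.fun)
        q=best.x; print('squeegee',q[:2].round(4),np.degrees(q[2]).round(2),best.fun,[m.sum() for m in masks],'grip',T(q,[10,0,22]).round(4))
    # stoppers in deck frame
    c,s=np.cos(p[2]),np.sin(p[2])
    for u in [(258,160),(365,145),(330,212),(249,252),(320,280)]:
        X=unproj(dt,np.array(u)/5+[245,205],.098)[0][:2]-p[:2]
        print('stopper deck mm',(np.array([c*X[0]+s*X[1],-s*X[0]+c*X[1]])*1000).round())
    S=bot.read_state(); print(np.round(S['tcp_rot'],3).tolist(),S['position'],S['time_s'])
E
python3 fit.py
```

```text
deck [0.5414 0.0266] -6.92
[[-0.2, 0.1], [-1.0, 3.0], [1.3, 0.7], [-0.4, -0.9], [-0.2, -0.3], [0.4, 1.7], [0.0, -0.8], [-0.8, -0.1], [-0.2, -2.9], [1.7, -0.3], [-1.0, -0.5], [-1.8, 0.2], [0.0, -1.0]]
top only [0.5425 0.0263] -6.67
[169 249  60  33 536] [203.4 262.1]
[321 299  32  26 373] [335.8 307.7]
squeegee [0.5117 0.3751] -98.16 192.72941176470587 [np.int64(536), np.int64(373)] grip [[0.5103 0.3652 0.022 ]]
squeegee [0.5111 0.375 ] -96.91 539.5411764705882 [np.int64(536), np.int64(373)] grip [[0.5099 0.365  0.022 ]]
stopper deck mm [18. 82.]
stopper deck mm [33. 28.]
stopper deck mm [-4. 41.]
stopper deck mm [-30.  80.]
stopper deck mm [-40.  42.]
[[-0.937, 0.35, -0.0], [0.35, 0.937, 0.0], [0.0, -0.0, -1.0]] [0.2188233  0.58542053 0.23954911] 1.5
```

```bash
python3 - <<'E'
from fit import *
dt=grab('top');ds=grab('side')
M=np.array([[56,0,84],[-56,0,96],[56,165,84],[-56,165,96],[-56,-45,96],[56,-45,96],[-64,-48,96],[0,-105,70],[0,-175,50]])
U=np.array([[424,113],[401,310],[106,70],[83,288],[485,336],[508,112],[485,346],[607,252],[737,270]])/5+[245,205]
Ms=np.array([[60,-48,96],[-60,-48,96],[0,-175,50]])
Us=np.array([[157,79],[300,89],[237,64]])/4+[270,205]
f=lambda p:np.r_[(proj(dt,T(p,M))-U).ravel(),(proj(ds,T(p,Ms))-Us).ravel()]
p=least_squares(f,[.54,.04,0],loss='soft_l1').x
print('deck',p[:2].round(4),np.degrees(p[2]).round(2)); print(f(p).reshape(-1,2).round(1).tolist())
q=[.5115,.375,np.radians(-97.5)]
def draw(d,x0,y0,x1,y1,k):
    im=cv2.resize(cv2.cvtColor(d['frame'],cv2.COLOR_RGB2BGR)[y0:y1,x0:x1],None,fx=k,fy=k,interpolation=cv2.INTER_CUBIC)
    def line(pp,P,col):
        uv=((proj(d,T(pp,P))-[x0,y0]+.5)*k).astype(np.int32); cv2.polylines(im,[uv],False,col,1)
    for sx in(-1,1):
        line(p,[[sx*56,165,96],[sx*56,-48,96]],(0,255,255)); line(p,[[sx*64,165,96],[sx*64,-48,96]],(0,255,255))
    for y,z in((165,84),(0,84),(-42,96),(-48,96),(-105,70)): line(p,[[-56,y,z],[56,y,z]],(255,255,0))
    for y,w,z in((-130,10,60),(-138,9,50),(-168,9,50),(-175,14,50)): line(p,[[-w,y,z],[w,y,z]],(255,0,255))
    line(q,[[58,-47,36],[72,-47,36],[72,47,36],[58,47,36],[58,-47,36]],(0,0,255))
    line(q,[[72,-47,0],[72,47,0]],(0,0,255))
    line(q,[[58,9,32],[-60,9,32],[-60,-9,32],[58,-9,32]],(0,0,255)); line(q,[[-85,-5,15],[-85,5,15]],(255,0,0)); line(q,[[10,-12,22],[10,12,22]],(255,0,0))
    return im
a=draw(dt,160,215,400,295,3.3); b=draw(ds,290,210,370,340,4)
o=np.zeros((600,800,3),np.uint8); o[:a.shape[0],:a.shape[1]]=a
b=cv2.resize(b[:],None,fx=.64,fy=.64); o[264:264+b.shape[0],:b.shape[1]]=b
cv2.imwrite('pics/ov.png',o)
E
```

```text
deck [0.5413 0.0265] -6.74
[[-0.2, 0.2], [-0.8, 2.6], [1.2, 0.9], [-0.9, -1.2], [-0.1, -0.3], [0.4, 1.7], [0.7, 0.9], [0.1, -0.9], [-0.7, -0.3], [-1.0, -0.5], [-1.8, 0.1], [-0.1, -1.0]]
```

View pics/ov.png

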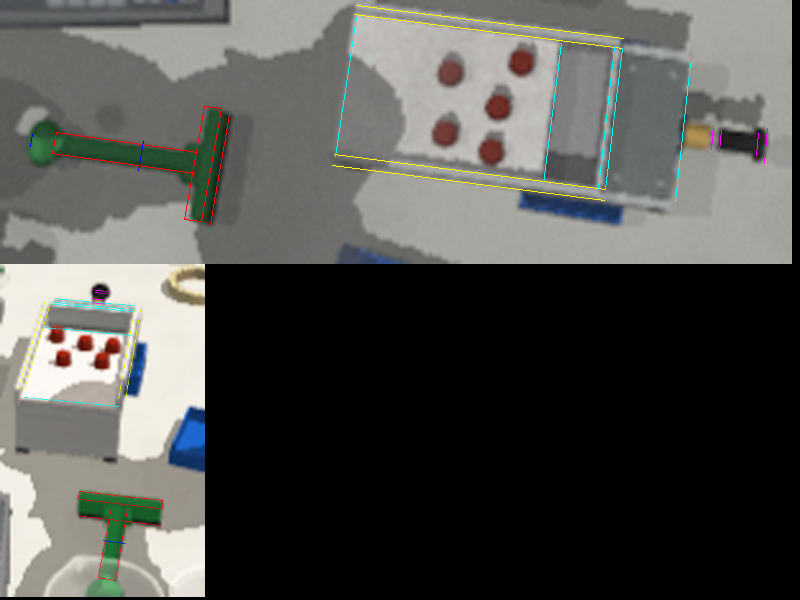

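play_rows([
  [[-0.044, -0.013, 0, 0, 0, 7], [-0.088, -0.026, 0, 0, 0, 14], [-0.131, -0.039, 0, 0, 0, 21], [-0.175, -0.052, 0, 0, 0, 28], [-0.219, -0.065, 0, 0, 0, 35], [-0.263, -0.078, 0, 0, 0, 42], [-0.306, -0.092, 0, 0, 0, 49], [-0.35, -0.1045, 0, 0, 0, 56]],
], fingers=0.05)

```text
time_s: 2.27
position: [0.4859, 0.3827, 0.2397]
tcp_rot: [[-0.228, 0.974, 0.0], [0.974, 0.228, 0.0], [0.0, 0.0, -1.0]]
force: [0.2, 1.0, -0.8]
opening: 0.588
grasp_force: 0.0
```

```bash
cat > go.py <<'E'
import sys; from h import *
from scipy.spatial.transform import Rotation as Ro
# target: x y z yaw_of_tool_y(deg), tool down
def delta(x,y,z,a,S=None):
    S=S or bot.read_state(); R=np.array(S['tcp_rot']); a=np.radians(a)
    Y=np.array([np.cos(a),np.sin(a),0]); Z=np.array([0,0,-1]); Rt=np.c_[np.cross(Y,Z),Y,Z]
    d=R.T@(np.array([x,y,z])-S['position']); w=Ro.from_matrix(R.T@Rt).as_rotvec(degrees=True)
    return d.round(4),w.round(2)
if __name__=='__main__':
    S=bot.read_state(); print('t',S['time_s'],np.round(S['position'],4),'yaw',np.degrees(np.arctan2(S['tcp_rot'][1][1],S['tcp_rot'][0][1])).round(2),'F',np.round(S['force'],1),'op',S['opening'],'gf',S['grasp_force'])
    v=list(map(float,sys.argv[1:]))
    for i in range(0,len(v),4): print(*delta(*v[i:i+4],S))
E
python3 go.py .5103 .365 .1 -7.5
```

```text
t 2.2667 [0.4859 0.3827 0.2397] yaw 13.15 F [ 0.2  1.  -0.8] op 0.5884838002155592 gf 0.0
[-0.0228  0.0197  0.1397] [ 0.000e+00 -1.000e-02  2.065e+01]
```

play_rows([
  [[-0.0228, 0.0197, 0.02, 0, 0, 7], [-0.0228, 0.0197, 0.055, 0, 0, 14], [-0.0228, 0.0197, 0.09, 0, 0, 20.6], [-0.0228, 0.0197, 0.125, 0, 0, 20.6], [-0.0228, 0.0197, 0.14, 0, 0, 20.6], [-0.0228, 0.0197, 0.14, 0, 0, 20.6]],
])

```text
time_s: 2.77
position: [0.5063, 0.3648, 0.095]
tcp_rot: [[0.124, 0.992, -0.009], [0.992, -0.124, -0.004], [-0.005, -0.008, -1.0]]
force: [-0.9, 0.6, -0.3]
opening: 0.574
grasp_force: 0.0
```

```bash
python3 go.py .5103 .365 .024 -7.5
```

```text
t 2.7667 [0.5063 0.3648 0.095 ] yaw -7.14 F [-0.9  0.6 -0.3] op 0.5742631537289636 gf 0.0
[0.001  0.0046 0.071 ] [-0.46  0.3   0.37]
```

play_rows([
  [[0, 0, 0, 0, 0, 0], [0, 0, 0, 0, 0, 0], [0, 0, 0, 0, 0, 0]],
])

```text
time_s: 3.02
position: [0.5104, 0.3675, 0.1016]
tcp_rot: [[0.123, 0.992, 0.004], [0.992, -0.123, 0.002], [0.002, 0.004, -1.0]]
force: [-0.0, 0.5, 0.5]
opening: 0.576
grasp_force: 0.0
```

```bash
python3 go.py .5103 .365 .024 -7.5
```

```text
t 3.0167 [0.5104 0.3675 0.1016] yaw -7.08 F [-0.   0.5  0.5] op 0.5755799084399712 gf 0.0
[-0.0026 -0.0001  0.0776] [ 0.2  -0.13  0.42]
```

play_rows([
  [[-0.002, 0, 0.02, 0, 0, 0.4], [-0.002, 0, 0.04, 0, 0, 0.4], [-0.002, 0, 0.06, 0, 0, 0.4], [-0.002, 0, 0.072, 0, 0, 0.4], [-0.002, 0, 0.076, 0, 0, 0.4], [-0.002, 0, 0.076, 0, 0, 0.4]],
])

```text
time_s: 3.52
position: [0.5088, 0.3647, 0.0235]
tcp_rot: [[0.13, 0.991, -0.0], [0.991, -0.13, -0.0], [-0.0, -0.0, -1.0]]
force: [0.0, 0.3, -0.6]
opening: 0.573
grasp_force: 0.0
```

play_rows([
  [[0, 0, 0, 0, 0, 0], [0, 0, 0, 0, 0, 0], [0, 0, 0, 0, 0, 0], [0, 0, 0, 0, 0, 0], [0, 0, 0, 0, 0, 0], [0, 0, 0, 0, 0, 0]],
], fingers=0)

```text
time_s: 4.02
position: [0.5091, 0.3647, 0.024]
tcp_rot: [[0.13, 0.991, 0.001], [0.991, -0.13, 0.0], [0.0, 0.001, -1.0]]
force: [0.8, 0.1, 1.5]
opening: 0.208
grasp_force: 3.0
```

```bash
python3 go.py .5103 .365 .13 -7.5
```

```text
t 4.0167 [0.5091 0.3647 0.024 ] yaw -7.5 F [0.8 0.1 1.5] op 0.20849829116591156 gf 3.0235342896776274
[ 0.0005  0.0012 -0.106 ] [ 0.05 -0.02  0.  ]
```

play_rows([
  [[0, 0, 0, 0, 0, 0], [0, 0, -0.01, 0, 0, 0], [0, 0, -0.03, 0, 0, 0], [0, 0, -0.06, 0, 0, 0], [0, 0, -0.09, 0, 0, 0], [0, 0, -0.115, 0, 0, 0], [0, 0, -0.12, 0, 0, 0], [0, 0, -0.12, 0, 0, 0]],
])

```text
time_s: 4.68
position: [0.5099, 0.3652, 0.1459]
tcp_rot: [[0.131, 0.991, 0.004], [0.991, -0.131, 0.002], [0.003, 0.004, -1.0]]
force: [-0.0, 0.6, -2.6]
opening: 0.207
grasp_force: 30.0
```

```bash
python3 go.py .5618 .1973 .144 -6.9
```

```text
t 4.6833 [0.5099 0.3652 0.1459] yaw -7.5 F [-0.   0.6 -2.6] op 0.20655877214076782 gf 29.999178908765316
[-0.1597  0.0734  0.0018] [ 0.23 -0.15 -0.6 ]
```

play_rows([
  [[-0.018, 0.008, 0, 0, 0, -0.2], [-0.045, 0.021, 0, 0, 0, -0.4], [-0.075, 0.034, 0, 0, 0, -0.6], [-0.105, 0.048, 0, 0, 0, -0.6], [-0.135, 0.062, 0, 0, 0, -0.6], [-0.153, 0.07, 0, 0, 0, -0.6], [-0.16, 0.073, 0, 0, 0, -0.6], [-0.16, 0.073, 0, 0, 0, -0.6]],
])

```text
time_s: 5.35
position: [0.5597, 0.1946, 0.1418]
tcp_rot: [[0.123, 0.992, -0.003], [0.992, -0.123, -0.001], [-0.001, -0.003, -1.0]]
force: [-0.2, 0.7, -1.7]
opening: 0.204
grasp_force: 30.0
```

play_rows([
  [[0, 0, 0, 0, 0, 0], [0, 0, 0, 0, 0, 0], [0, 0, 0, 0, 0, 0]],
])

```text
time_s: 5.6
position: [0.5594, 0.1979, 0.1432]
tcp_rot: [[0.118, 0.993, -0.001], [0.993, -0.118, 0.0], [0.0, -0.001, -1.0]]
force: [0.8, -0.1, -1.1]
opening: 0.203
grasp_force: 30.0
```

```bash
python3 go.py .5618 .1973 .110 -6.9; python3 - <<'E'
from h import *
a=grab('top');b=grab('side')
A=cv2.resize(a['frame'][205:305,215:375],None,fx=5,fy=5,interpolation=cv2.INTER_CUBIC)
B=cv2.resize(b['frame'][200:320,290:370],None,fx=5,fy=5,interpolation=cv2.INTER_CUBIC)
o=np.zeros((600,800,3),np.uint8); o[:300,:480]=cv2.resize(A,(480,300)); o[:,480:]=cv2.resize(B,(400,600))[:,:320]
cv2.imwrite('pics/hov.png',o[...,::-1])
E
```

```text
t 5.6 [0.5594 0.1979 0.1432] yaw -6.79 F [ 0.8 -0.1 -1.1] op 0.20347428054106792 gf 29.999268176034093
[-0.0004  0.0025  0.0332] [-0.06 -0.01  0.11]
```

View pics/hov.png

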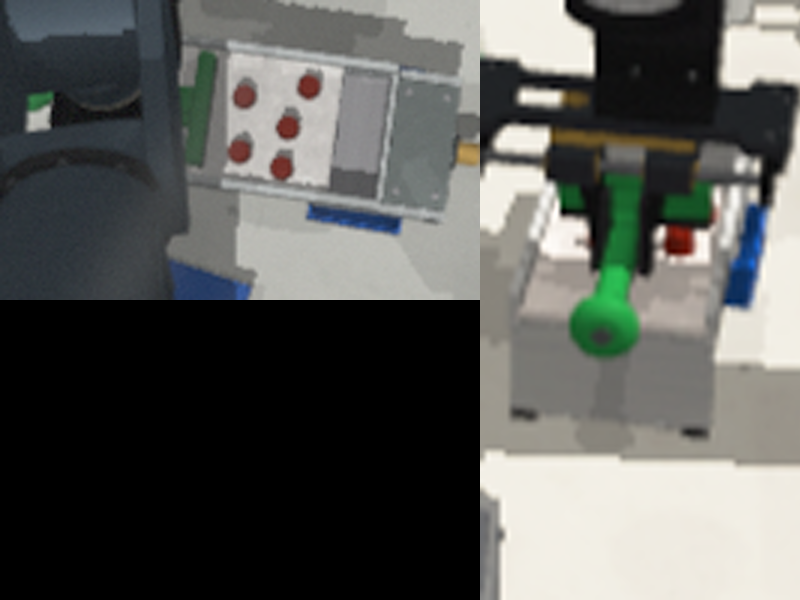

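```bash
python3 - <<'E'
from fit import *
d=grab('top'); p=[.5413,.0265,np.radians(-6.85)]
f=d['frame'].astype(int); m=((f[...,1]>f[...,0]*1.35)&(f[...,1]>f[...,2]*1.15)).astype(np.uint8)
m[:, :276]=0; m[:,292:]=0; m[:215]=0; m[270:]=0
ys,xs=np.nonzero(m); X=unproj(d,np.c_[xs,ys],.155)[:,:2]-p[:2]
c,s=np.cos(p[2]),np.sin(p[2]); L=np.c_[c*X[:,0]+s*X[:,1],-s*X[:,0]+c*X[:,1]]*1000
print(len(xs),L.min(0),L.max(0))
S=bot.read_state(); x=S['position'][:2]-p[:2]; print('tcp in deck',c*x[0]+s*x[1],-s*x[0]+c*x[1])
E
```

```text
207 [-44.75122242 108.04879131] [ 42.72507461 130.05224576]
tcp in deck -0.002002598707493145 0.17209562676239076
```

play_rows([
  [[0, 0.002, 0.012, 0, 0, 0], [0, 0.002, 0.024, 0, 0, 0], [0, 0.002, 0.031, 0, 0, 0], [0, 0.002, 0.033, 0, 0, 0], [0, 0.002, 0.033, 0, 0, 0], [0, 0.002, 0.033, 0, 0, 0]],
])

```text
time_s: 6.25
position: [0.5622, 0.1961, 0.1101]
tcp_rot: [[0.12, 0.993, -0.001], [0.993, -0.12, -0.0], [-0.0, -0.001, -1.0]]
force: [-0.1, -0.1, -0.7]
opening: 0.203
grasp_force: 30.0
```

```bash
python3 go.py .541 .0844 .110 -6.9
```

```text
t 6.25 [0.5622 0.1961 0.1101] yaw -6.91 F [-0.1 -0.1 -0.7] op 0.20310143151357785 gf 29.99928519129753
[-1.135e-01 -7.600e-03  1.000e-04] [-0.04  0.01 -0.01]
```

play_rows([
  [[-0.006, 0, 0.001, 0, 0, 0], [-0.014, 0, 0.001, 0, 0, 0], [-0.023, 0, 0.001, 0, 0, 0], [-0.032, 0, 0.001, 0, 0, 0], [-0.041, 0, 0.001, 0, 0, 0], [-0.05, 0, 0.001, 0, 0, 0], [-0.058, 0, 0.001, 0, 0, 0], [-0.065, 0, 0.001, 0, 0, 0]],
])

```text
time_s: 6.92
position: [0.5544, 0.1305, 0.1097]
tcp_rot: [[0.121, 0.993, 0.0], [0.993, -0.121, 0.0], [0.0, 0.0, -1.0]]
force: [0.7, 0.5, -1.9]
opening: 0.206
grasp_force: 30.0
```

play_rows([
  [[-0.006, 0, 0, 0, 0, 0], [-0.013, 0, 0, 0, 0, 0], [-0.02, 0, 0, 0, 0, 0], [-0.027, 0, 0, 0, 0, 0], [-0.034, 0, 0, 0, 0, 0], [-0.041, 0, 0, 0, 0, 0], [-0.047, 0, 0, 0, 0, 0], [-0.05, 0, 0, 0, 0, 0]],
])

```text
time_s: 7.58
position: [0.5483, 0.0811, 0.1095]
tcp_rot: [[0.121, 0.993, -0.0], [0.993, -0.121, -0.0], [-0.0, -0.0, -1.0]]
force: [0.3, 0.2, -1.1]
opening: 0.202
grasp_force: 30.0
```

play_rows([
  [[0, 0, 0, 0, 0, 0], [0, 0, 0, 0, 0, 0], [0, 0, 0, 0, 0, 0]],
])

```text
time_s: 7.83
position: [0.5485, 0.0822, 0.1096]
tcp_rot: [[0.12, 0.993, 0.0], [0.993, -0.12, 0.0], [0.0, 0.0, -1.0]]
force: [0.0, 0.3, -1.4]
opening: 0.204
grasp_force: 30.0
```

```bash
python3 go.py .5483 .0851 .110 -6.9; python3 - <<'E'
from h import *
a=grab('top');b=grab('side')
o=np.zeros((600,800,3),np.uint8); o[:300,:480]=cv2.resize(a['frame'][215:290,275:395],(480,300),interpolation=cv2.INTER_CUBIC); o[:,480:]=cv2.resize(b['frame'][190:310,296:360],(320,600),interpolation=cv2.INTER_CUBIC)
cv2.imwrite('pics/sw.png',o[...,::-1])
for r in finder.recognise('top','stopper0'): print(np.round(r['at'],3),r['confidence'])
E
```

```text
t 7.8333 [0.5485 0.0822 0.1096] yaw -6.89 F [ 0.   0.3 -1.4] op 0.20395804910786988 gf 29.99931707046926
[ 0.0028 -0.0005 -0.0004] [ 0.01 -0.01  0.01]
[ 0.582 -0.008  0.066] 0.61
[ 0.561 -0.004  0.07 ] 0.49
[0.513 0.001 0.067] 0.41
[0.494 0.008 0.07 ] 0.36
```

View pics/sw.png

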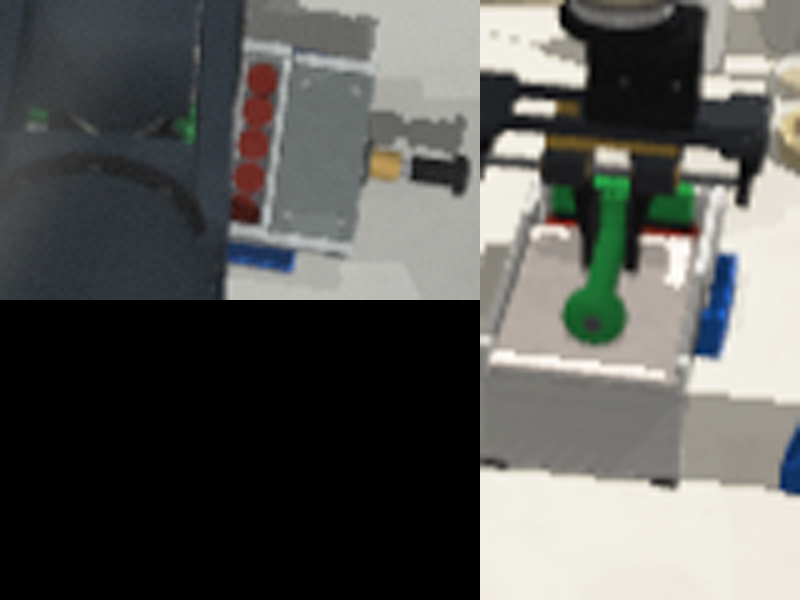

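play_rows([
  [[0.002, 0, -0.008, 0, 0, 0], [0.008, -0.001, -0.02, 0, 0, 0], [0.02, -0.004, -0.03, 0, 0, 0], [0.04, -0.009, -0.034, 0, 0, 0], [0.065, -0.016, -0.034, 0, 0, 0], [0.093, -0.023, -0.034, 0, 0, 0], [0.121, -0.031, -0.034, 0, 0, 0], [0.149, -0.038, -0.034, 0, 0, 0]],
])

```text
time_s: 8.65
position: [0.528, 0.2367, 0.1445]
tcp_rot: [[0.12, 0.993, 0.001], [0.993, -0.12, 0.0], [0.001, 0.001, -1.0]]
force: [0.7, -0.2, -1.5]
opening: 0.203
grasp_force: 30.0
```

play_rows([
  [[0.027, -0.007, 0, 0, 0, 0], [0.052, -0.014, 0, 0, 0, 0], [0.077, -0.021, 0.01, 0, 0, 0], [0.1, -0.027, 0.03, 0, 0, 0], [0.118, -0.032, 0.055, 0, 0, 0], [0.127, -0.034, 0.075, 0, 0, 0], [0.127, -0.034, 0.085, 0, 0, 0], [0.127, -0.034, 0.085, 0, 0, 0]],
])

```text
time_s: 9.32
position: [0.5079, 0.3648, 0.0565]
tcp_rot: [[0.118, 0.993, -0.004], [0.993, -0.118, -0.002], [-0.003, -0.004, -1.0]]
force: [-0.3, -0.8, -1.9]
opening: 0.202
grasp_force: 30.0
```

play_rows([
  [[0, 0, 0, 0, 0, 0], [0, 0, 0, 0, 0, 0]],
])

```text
time_s: 9.48
position: [0.5111, 0.3645, 0.0599]
tcp_rot: [[0.121, 0.993, 0.002], [0.993, -0.121, 0.001], [0.001, 0.002, -1.0]]
force: [0.4, -0.7, -0.8]
opening: 0.202
grasp_force: 30.0
```

```bash
python3 go.py .5103 .365 .0242 -6.9; python3 - <<'E'
from fit import *
# trough stoppers, rod grip
d=grab('top'); p=[.5413,.0265,np.radians(-6.85)]; c,s=np.cos(p[2]),np.sin(p[2])
def L(X): X=np.atleast_2d(X)[:,:2]-p[:2]; return (np.c_[c*X[:,0]+s*X[:,1],-s*X[:,0]+c*X[:,1]]*1000).round(1)
for r in finder.recognise('top','stopper0'): print(L(r['at'][:2]),round(r['at'][2],3),round(r['confidence'],2))
m=[r for r in finder.recognise('top','rod_grip')]; print([ (L(r['at'][:2]),np.round(r['at'],3)) for r in m])
f=d['frame'][235:275,366:402].max(2).astype(float)
gm=(f<55); ys,xs=np.nonzero(gm); print('grip px',xs.min()+366,xs.max()+366,ys.min()+235,ys.max()+235)
X=unproj(d,np.c_[xs+366,ys+235],.055); print('grip deck mm',L(X).min(0),L(X).max(0),np.median(L(X),0))
cv2.imwrite('pics/rod.png',cv2.resize(d['frame'][230:280,315:405][...,::-1],None,fx=8,fy=8,interpolation=cv2.INTER_CUBIC))
E
```

```text
t 9.4833 [0.5111 0.3645 0.0599] yaw -6.94 F [ 0.4 -0.7 -0.8] op 0.20161705609046882 gf 29.999167174100876
[ 0.0004 -0.0009  0.0357] [ 0.1  -0.05 -0.04]
[[-22.7 -29.9]] 0.068 0.54
[[-42.8 -22.8]] 0.069 0.42
[[ 21.3 -29.5]] 0.068 0.41
[(array([[-10.1, -17.1]]), array([0.529, 0.011, 0.053]))]
grip px 378 391 254 262
grip deck mm [ -10. -172.] [  11.6 -137.1] [   0.25 -156.  ]
```

View pics/rod.png

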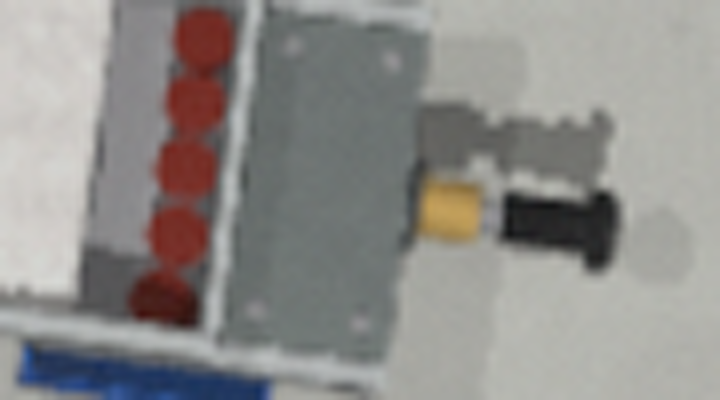

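play_rows([
  [[0, 0, 0.01, 0, 0, 0], [0, 0, 0.022, 0, 0, 0], [0, 0, 0.03, 0, 0, 0], [0, 0, 0.034, 0, 0, 0], [0, 0, 0.036, 0, 0, 0], [0, 0, 0.036, 0, 0, 0], [0, 0, 0.036, 0, 0, 0]],
])

```text
time_s: 10.22
position: [0.5091, 0.364, 0.0238]
tcp_rot: [[0.12, 0.993, -0.002], [0.993, -0.12, -0.002], [-0.002, -0.002, -1.0]]
force: [-3.2, -4.1, 13.2]
opening: 0.205
grasp_force: 30.0
```

play_rows([
  [[0, 0, 0, 0, 0, 0], [0, 0, 0, 0, 0, 0], [0, 0, 0, 0, 0, 0], [0, 0, 0, 0, 0, 0], [0, 0, 0, 0, 0, 0]],
], fingers=0.05)

```text
time_s: 10.63
position: [0.51, 0.3646, 0.022]
tcp_rot: [[0.12, 0.993, -0.001], [0.993, -0.12, -0.0], [-0.0, -0.0, -1.0]]
force: [1.1, 0.0, -0.4]
opening: 0.494
grasp_force: 0.0
```

play_rows([
  [[0, 0, -0.01, 0, 0, 0], [0, 0, -0.03, 0, 0, 0], [0, 0, -0.06, 0, 0, 0], [0, 0, -0.095, 0, 0, 0], [0, 0, -0.13, 0, 0, 0], [0, 0, -0.16, 0, 0, 0], [0, 0, -0.18, 0, 0, 0], [0, 0, -0.18, 0, 0, 0]],
])

```text
time_s: 11.3
position: [0.513, 0.3663, 0.2089]
tcp_rot: [[0.12, 0.993, 0.01], [0.993, -0.12, 0.005], [0.006, 0.01, -1.0]]
force: [1.1, 0.1, 0.7]
opening: 0.574
grasp_force: 0.0
```

```bash
python3 - <<'E'
from fit import *
from go import delta
p=[.5413,.0265,np.radians(-6.85)]; print(T(p,[[0,-153,50],[0,-199,50]]).round(4))
E
python3 go.py .5230 -.1254 .2 -6.9
```

```text
[[ 0.5231 -0.1254  0.05  ]
 [ 0.5176 -0.1711  0.05  ]]
t 11.3 [0.513  0.3663 0.2089] yaw -6.89 F [1.1 0.1 0.7] op 0.5739898178344892 gf 0.0
[-0.487   0.0688  0.0065] [ 0.56 -0.36  0.01]
```

play_rows([
  [[-0.015, 0.002, 0, 0, 0, 0], [-0.045, 0.006, 0, 0, 0, 0], [-0.08, 0.011, 0, 0, 0, 0], [-0.12, 0.017, 0, 0, 0, 0], [-0.16, 0.023, 0, 0, 0, 0], [-0.2, 0.028, 0, 0, 0, 0], [-0.24, 0.034, 0, 0, 0, 0], [-0.28, 0.04, 0, 0, 0, 0]],
])

```text
time_s: 11.97
position: [0.514, 0.0794, 0.2011]
tcp_rot: [[0.12, 0.993, -0.004], [0.993, -0.12, -0.0], [-0.001, -0.004, -1.0]]
force: [1.1, -0.1, -0.0]
opening: 0.575
grasp_force: 0.0
```

play_rows([
  [[-0.04, 0.006, 0, 0, 0, 0], [-0.08, 0.011, 0, 0, 0, 0], [-0.12, 0.017, 0, 0, 0, 0], [-0.155, 0.022, 0, 0, 0, 0], [-0.185, 0.026, 0, 0, 0, 0], [-0.2, 0.028, 0, 0, 0, 0], [-0.206, 0.0285, 0, 0, 0, 0], [-0.206, 0.0285, 0, 0, 0, 0]],
])

```text
time_s: 12.63
position: [0.5183, -0.1274, 0.2013]
tcp_rot: [[0.123, 0.992, -0.003], [0.992, -0.123, 0.001], [0.001, -0.003, -1.0]]
force: [0.3, -0.3, -0.3]
opening: 0.575
grasp_force: 0.0
```

play_rows([
  [[0, 0, 0, 0, 0, 0], [0, 0, 0, 0, 0, 0], [0, 0, 0, 0, 0, 0], [0, 0, 0, 0, 0, 0]],
])

```text
time_s: 12.97
position: [0.5196, -0.1247, 0.2025]
tcp_rot: [[0.118, 0.993, -0.0], [0.993, -0.118, 0.0], [0.0, -0.0, -1.0]]
force: [0.7, 0.4, 0.3]
opening: 0.571
grasp_force: 0.0
```

```bash
python3 go.py .5231 -.1264 .049 -6.85; python3 - <<'E'
from h import *
b=grab('side');a=grab('top')
o=np.zeros((600,800,3),np.uint8)
o[:300]=cv2.resize(b['frame'][185:335,270:420],None,fx=2,fy=2)[:300,:300].repeat(1,0).__class__((0,)) if 0 else 0
o[:600,:400]=cv2.resize(b['frame'][180:330,290:390],(400,600),interpolation=cv2.INTER_CUBIC)
o[:280,400:]=cv2.resize(a['frame'][220:290,160:260],(400,280),interpolation=cv2.INTER_CUBIC)
o[300:580,400:]=cv2.resize(a['frame'][215:285,315:415],(400,280),interpolation=cv2.INTER_CUBIC)
cv2.imwrite('pics/pre.png',o[...,::-1])
E
```

```text
t 12.9667 [ 0.5196 -0.1247  0.2025] yaw -6.79 F [0.7 0.4 0.3] op 0.5714855633923961 gf 0.0
[-0.0013  0.0038  0.1535] [-0.03 -0.02  0.06]
```

View pics/pre.png

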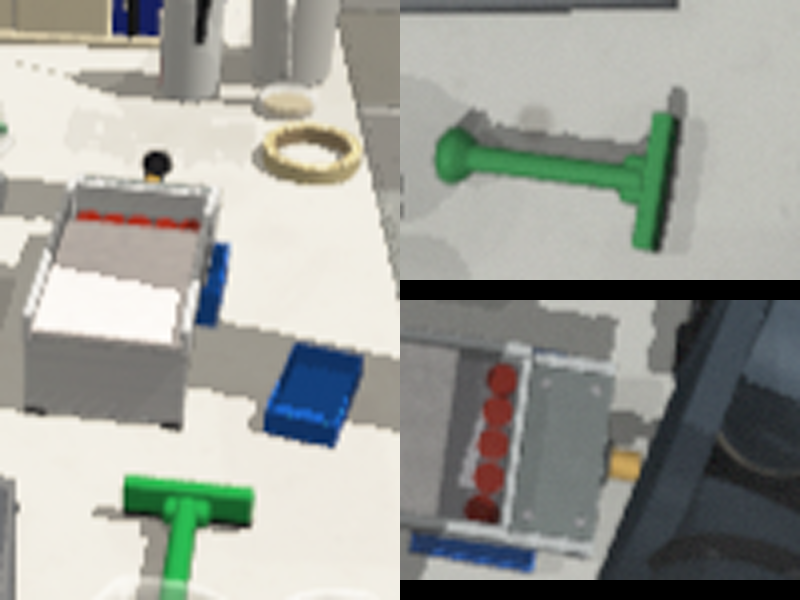

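play_rows([
  [[-0.001, 0.003, 0.02, 0, 0, 0], [-0.001, 0.003, 0.045, 0, 0, 0], [-0.001, 0.003, 0.075, 0, 0, 0], [-0.001, 0.003, 0.105, 0, 0, 0], [-0.001, 0.003, 0.13, 0, 0, 0], [-0.001, 0.003, 0.147, 0, 0, 0], [-0.001, 0.003, 0.153, 0, 0, 0], [-0.001, 0.003, 0.153, 0, 0, 0]],
])

```text
time_s: 13.73
position: [0.5218, -0.1267, 0.0482]
tcp_rot: [[0.12, 0.993, -0.003], [0.993, -0.12, 0.001], [0.001, -0.003, -1.0]]
force: [-0.3, 0.0, 0.3]
opening: 0.57
grasp_force: 0.0
```

play_rows([
  [[0, 0, 0, 0, 0, 0], [0, 0, 0, 0, 0, 0], [0, 0, 0, 0, 0, 0]],
])

```text
time_s: 13.98
position: [0.5236, -0.1277, 0.0509]
tcp_rot: [[0.12, 0.993, 0.003], [0.993, -0.12, -0.001], [-0.001, 0.003, -1.0]]
force: [0.2, -0.0, 0.3]
opening: 0.571
grasp_force: 0.0
```

```bash
python3 go.py .5231 -.1264 .049 -6.85; python3 - <<'E'
from h import *
b=grab('side','s5.png');a=grab('top')
o=np.zeros((600,800,3),np.uint8)
o[:,:400]=cv2.resize(b['frame'][180:255,295:345],(400,600),interpolation=cv2.INTER_CUBIC)
o[:280,400:]=cv2.resize(a['frame'][225:275,340:411],(400,280),interpolation=cv2.INTER_CUBIC)
cv2.imwrite('pics/pre2.png',o[...,::-1])
E
```

```text
t 13.9833 [ 0.5236 -0.1277  0.0509] yaw -6.89 F [ 0.2 -0.   0.3] op 0.5714247130852002 gf 0.0
[ 0.0013 -0.0007  0.0019] [ 0.16  0.05 -0.04]
```

View pics/pre2.png

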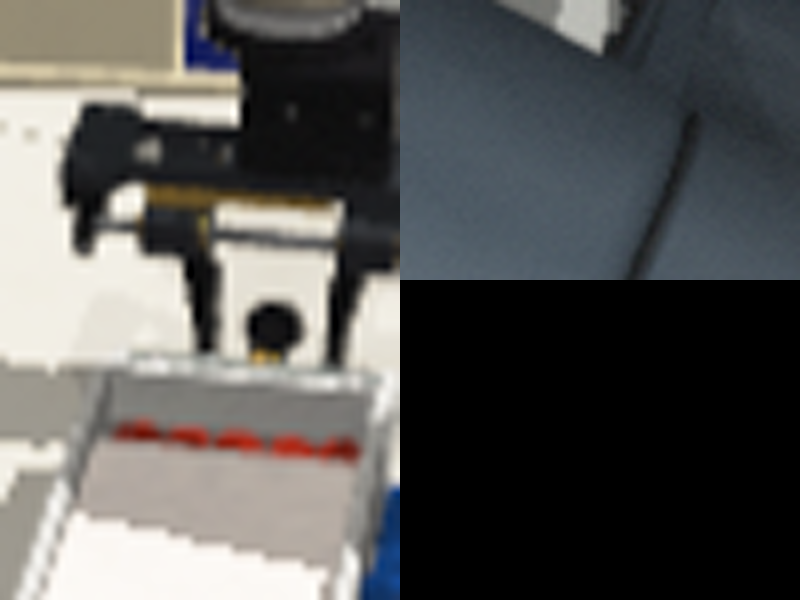

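play_rows([
  [[0.0015, 0, 0.0025, 0, 0, 0], [0.0015, 0, 0.0025, 0, 0, 0], [0.0015, 0, 0.0025, 0, 0, 0]],
])

```text
time_s: 14.33
position: [0.5227, -0.1258, 0.0471]
tcp_rot: [[0.12, 0.993, -0.0], [0.993, -0.12, 0.0], [0.0, -0.0, -1.0]]
force: [0.5, -0.5, 0.1]
opening: 0.577
grasp_force: 0.0
```

play_rows([
  [[0, 0, 0, 0, 0, 0], [0, 0, 0, 0, 0, 0], [0, 0, 0, 0, 0, 0], [0, 0, 0, 0, 0, 0], [0, 0, 0, 0, 0, 0], [0, 0, 0, 0, 0, 0], [0, 0, 0, 0, 0, 0], [0, 0, 0, 0, 0, 0]],
], fingers=0)

```text
time_s: 15.0
position: [0.524, -0.1261, 0.0471]
tcp_rot: [[0.121, 0.993, 0.002], [0.993, -0.121, -0.001], [-0.0, 0.003, -1.0]]
force: [4.2, 1.5, -1.0]
opening: 0.198
grasp_force: 30.0
```

```bash
python3 go.py .5231 -.1264 .049 -6.85;  python3 go.py | tail -1; cat > ring.py <<'E'
from fit import *
p=[.5413,.0265,np.radians(-6.85)]
for cam in('side','top'):
    d=grab(cam); print(cam,'mouth px',proj(d,T(p,[[0,-130,50]]))[0].round(1))
    for n in('rod_grip','rod_ring','stopper0','tray','squeegee'):
        print(n,[(np.round(r['at'],3).tolist(),round(r['confidence'],2)) for r in finder.recognise(cam,n)[:6]])
E
python3 ring.py
```

```text
t 15.0 [ 0.524  -0.1261  0.0471] yaw -6.93 F [ 4.2  1.5 -1. ] op 0.19785085275630968 gf 29.983126111328602
[-0.0004 -0.0009 -0.0019] [ 0.14  0.02 -0.08]
t 15.0 [ 0.524  -0.1261  0.0471] yaw -6.93 F [ 4.2  1.5 -1. ] op 0.19785085275630968 gf 29.983126111328602
side mouth px [327.9 225.9]
rod_grip [([0.558, 0.144, 0.082], 0.25)]
rod_ring []
stopper0 [([0.548, 0.142, 0.086], 0.67)]
tray [([0.475, 0.02, 0.017], 0.61), ([0.398, 0.152, 0.003], 0.6)]
squeegee [([0.504, 0.319, 0.031], 0.86)]
top mouth px [374.9 256.7]
rod_grip []
rod_ring [([0.738, -0.141, 0.06], 0.67)]
stopper0 [([0.561, 0.145, 0.084], 0.3)]
tray [([0.406, 0.187, 0.002], 0.86)]
squeegee [([0.509, 0.339, 0.031], 0.67)]
```

play_rows([
  [[-0.004, 0, 0, 0, 0, 0], [-0.01, 0, 0, 0, 0, 0], [-0.017, 0, 0, 0, 0, 0], [-0.024, 0, 0, 0, 0, 0], [-0.031, 0, 0, 0, 0, 0], [-0.038, 0, 0, 0, 0, 0], [-0.043, 0, 0, 0, 0, 0], [-0.046, 0, 0, 0, 0, 0]],
])

```text
time_s: 16.27
position: [0.5182, -0.1699, 0.0471]
tcp_rot: [[0.122, 0.992, 0.002], [0.992, -0.122, 0.003], [0.003, 0.001, -1.0]]
force: [8.9, 9.7, -1.9]
opening: 0.192
grasp_force: 30.0
```

play_rows([
  [[0, 0, 0, 0, 0, 0], [0, 0, 0, 0, 0, 0], [0, 0, 0, 0, 0, 0], [0, 0, 0, 0, 0, 0]],
])

```text
time_s: 16.6
position: [0.5182, -0.1695, 0.0471]
tcp_rot: [[0.122, 0.993, 0.002], [0.993, -0.122, 0.003], [0.003, 0.001, -1.0]]
force: [8.5, 9.5, -2.6]
opening: 0.196
grasp_force: 30.0
```

```bash
python3 go.py .524 -.1261 .0471 -6.93; cat > ring2.py <<'E'
from fit import *
p=[.5413,.0265,np.radians(-6.85)]
d=grab('top'); print('mouth',proj(d,T(p,[[0,-130,55],[0,-126,55],[0,-146,55]])).round(1).tolist())
print(d['frame'][254:259,364:392].tolist()[2])
f=d['frame'].astype(int); red=(f[...,0]>2*f[...,1])&(f[...,0]>2*f[...,2])&(f[...,0]>60)
ys,xs=np.nonzero(red[225:285,270:380]); print('top red',len(xs), (xs.min()+270,xs.max()+270,ys.min()+225,ys.max()+225) if len(xs) else '')
s=grab('side')['frame'].astype(int); red=(s[...,0]>2*s[...,1])&(s[...,0]>2*s[...,2])&(s[...,0]>60)
ys,xs=np.nonzero(red[205:300,290:360]); print('side red',len(xs),(xs.min()+290,xs.max()+290,ys.min()+205,ys.max()+205) if len(xs) else '')
E
python3 ring2.py
```

```text
t 16.6 [ 0.5182 -0.1695  0.0471] yaw -7.0 F [ 8.5  9.5 -2.6] op 0.19569327574705278 gf 29.982242491096258
[0.0438 0.0004 0.0001] [ 0.08 -0.17 -0.07]
mouth [[375.1, 256.5], [373.6, 256.3], [381.1, 257.2]]
[[85, 97, 108], [84, 95, 107], [84, 96, 107], [85, 97, 107], [82, 94, 104], [82, 95, 106], [83, 94, 105], [82, 94, 106], [83, 96, 107], [81, 94, 105], [82, 92, 103], [80, 91, 103], [79, 92, 103], [78, 91, 102], [77, 89, 101], [79, 91, 102], [81, 93, 103], [77, 90, 100], [77, 89, 101], [79, 92, 102], [79, 91, 100], [78, 89, 100], [78, 90, 101], [79, 91, 100], [77, 89, 100], [78, 90, 100], [80, 92, 101], [79, 91, 101]]
top red 15 (np.int64(329), np.int64(333), np.int64(233), np.int64(237))
side red 0
```

play_rows([
  [[-0.001, 0.0007, 0, 0, 0, 0], [-0.0025, 0.0015, 0, 0, 0, 0], [-0.0025, 0.0015, 0, 0, 0, 0], [-0.0025, 0.0015, 0, 0, 0, 0], [-0.0025, 0.0015, 0, 0, 0, 0], [-0.0025, 0.0015, 0, 0, 0, 0]],
])

```text
time_s: 17.2
position: [0.518, -0.1714, 0.047]
tcp_rot: [[0.121, 0.993, -0.001], [0.993, -0.121, 0.004], [0.004, -0.002, -1.0]]
force: [6.6, 9.0, -0.4]
opening: 0.2
grasp_force: 30.0
```

```bash
python3 go.py .524 -.1261 .0471 -6.93; python3 ring2.py|tail -2; python3 - <<'E'
from fit import *
p=[.5413,.0265,np.radians(-6.85)]; c,s=np.cos(p[2]),np.sin(p[2])
d=grab('side')
hsv=cv2.cvtColor(d['frame'],cv2.COLOR_RGB2HSV)
print('mouth/ring',proj(d,T(p,[[0,-130,50],[0,-134,55],[0,-126,60]])).round(1).tolist())
for y in range(215,230): print(y,' '.join('%3d,%3d,%3d'%tuple(v) for v in d['frame'][y,324:333]))
d=grab('top'); f=d['frame'].astype(int); red=(f[...,0]>2*f[...,1])&(f[...,0]>2*f[...,2])&(f[...,0]>60); red[:,:270]=0;red[:,380:]=0;red[:225]=0;red[285:]=0
n,l,st,ce=cv2.connectedComponentsWithStats(red.astype(np.uint8))
for i in range(1,n):
  for z in(.068,.019):
    X=unproj(d,ce[i],z)[0][:2]-p[:2]; print(st[i],z,(c*X[0]+s*X[1])*1e3,(-s*X[0]+c*X[1])*1e3)
E
```

```text
t 17.2 [ 0.518  -0.1714  0.047 ] yaw -6.98 F [ 6.6  9.  -0.4] op 0.19989510042305997 gf 29.99451957643032
[0.0456 0.0004 0.0001] [-0.1  -0.23 -0.05]
top red 21 (np.int64(329), np.int64(333), np.int64(233), np.int64(244))
side red 0 
mouth/ring [[327.9, 225.9], [328.0, 224.1], [327.8, 224.0]]
215 219,213,199  17, 16, 18  22, 21, 21  25, 25, 26  20, 20, 21  22, 21, 23  23, 23, 23  20, 19, 19  17, 18, 18
216 220,214,200  88, 86, 81  22, 21, 22  26, 25, 26  23, 23, 22  25, 23, 24  21, 20, 22  21, 20, 20  18, 18, 17
217 221,216,201 115,112,105  21, 21, 21  26, 26, 26  23, 22, 24  33, 32, 33  20, 19, 20  20, 18, 19  21, 20, 21
218 220,216,200 116,113,106  20, 20, 20  26, 25, 25  50, 48, 49  97, 93, 92  76, 72, 72  18, 17, 19  22, 21, 22
219 219,214,199 115,111,104  21, 21, 20  37, 36, 36  86, 82, 81 122,116,116  96, 91, 90  24, 23, 25  22, 23, 23
220 218,211,197 114,111,104  23, 23, 23  64, 61, 61 153,146,145 172,164,162 119,114,113  93, 91, 86  58, 57, 55
221 217,211,196  91, 88, 83  24, 24, 24  82, 79, 79 186,177,176 204,194,192 168,162,157 187,182,170  74, 72, 69
222 174,170,157  86, 84
[... 435 characters left out ...]
3,148 152,154,148 150,151,146 149,150,145 148,150,145 150,154,147 151,155,148 154,158,151 164,165,158
227 135,134,130 132,131,126 130,129,125 131,130,126 131,130,126 138,137,132 140,140,135 145,145,140 158,157,152
228 119,117,113 116,115,110 116,115,111 117,115,112 118,117,113 123,121,118 126,123,120 127,125,121 130,128,124
229 119,118,114 119,118,114 119,118,114 119,118,114 119,117,114 119,117,114 120,118,114 119,117,113 118,116,113
[329 233   5   5  19] 0.068 40.155436151712436 -7.1283828871889225
[329 233   5   5  19] 0.019 48.385404820817655 -8.069736324624767
[329 241   2   4   5] 0.068 19.78913975012067 -4.407976632500373
[329 241   2   4   5] 0.019 27.18939488812027 -5.238501972617394
```

play_rows([
  [[-0.0009, 0.001, 0, 0, 0, 0], [-0.0009, 0.001, 0, 0, 0, 0], [-0.0009, 0.001, 0, 0, 0, 0], [-0.0009, 0.001, 0, 0, 0, 0], [-0.0009, 0.001, 0, 0, 0, 0], [-0.0009, 0.001, 0, 0, 0, 0], [-0.0009, 0.001, 0, 0, 0, 0], [-0.0009, 0.001, 0, 0, 0, 0]],
])

```text
time_s: 18.07
position: [0.518, -0.1718, 0.047]
tcp_rot: [[0.121, 0.993, -0.003], [0.993, -0.121, 0.005], [0.005, -0.004, -1.0]]
force: [4.3, 10.6, 1.7]
opening: 0.196
grasp_force: 30.0
```

```bash
python3 go.py .524 -.1261 .0471 -6.93; python3 ring2.py|tail -2; python3 - <<'E'
from fit import *
p=[.5413,.0265,np.radians(-6.85)]
s=cv2.imread('pics/s5.png')[...,::-1].astype(int); red=(s[...,0]>2*s[...,1])&(s[...,0]>2*s[...,2])&(s[...,0]>60)
ys,xs=np.nonzero(red[205:300,290:360]); print('before side red',len(xs))
d=grab('side')
for y in (-178,-181,-184,-187,-190): print(y,'sleeve end bottom/axis/top rows',proj(d,T(p,[[0,y,41],[0,y,50],[0,y,55],[0,y,59]])).round(1)[:,1])
print('tube mouth top, brass-vis start',proj(d,T(p,[[0,-130,60.5],[0,-105,60.5]])).round(1).tolist())
for y in range(214,228): print(y,d['frame'][y,326:331].mean(1).round().tolist(), d['frame'][y,328].tolist())
gray=s5=None
a=cv2.imread('pics/s5.png')[...,::-1]
print('calib check: wall top row',proj(d,T(p,[[0,-48,96],[0,-42,96]])).round(1).tolist(),d['frame'][220:236,328].sum(1).tolist())
for r in finder.recognise('top','stopper0')+finder.recognise('top','tray')+finder.recognise('side','tray'): print(np.round(r['at'],3),round(r['confidence'],2))
E
```

```text
t 18.0667 [ 0.518  -0.1718  0.047 ] yaw -6.97 F [ 4.3 10.6  1.7] op 0.1963122017611911 gf 30.00267969444394
[0.0461 0.0004 0.0001] [-0.22 -0.28 -0.04]
top red 21 (np.int64(330), np.int64(334), np.int64(233), np.int64(241))
side red 0 
before side red 43
-178 sleeve end bottom/axis/top rows [221.7 219.6 218.4 217.5]
-181 sleeve end bottom/axis/top rows [221.4 219.2 218.  217.1]
-184 sleeve end bottom/axis/top rows [221.  218.8 217.7 216.7]
-187 sleeve end bottom/axis/top rows [220.6 218.5 217.3 216.3]
-190 sleeve end bottom/axis/top rows [220.2 218.1 216.9 216. ]
tube mouth top, brass-vis start [[328.0, 223.4], [327.2, 226.7]]
214 [20.0, 24.0, 18.0, 21.0, 22.0] [18, 18, 19]
215 [21.0, 25.0, 20.0, 21.0, 23.0] [20, 19, 22]
216 [22.0, 25.0, 21.0, 22.0, 22.0] [22, 20, 22]
217 [21.0, 24.0, 23.0, 32.0, 19.0] [24, 22, 23]
218 [19.0, 25.0, 49.0, 94.0, 73.0] [50, 48, 49]
219 [21.0, 36.0, 83.0, 118.0, 92.0] [85, 82, 81]
220 [22.0, 63.0, 148.0, 166.0, 115.0] [153, 146, 145]
221 [25.0, 80.0, 180.0, 197.0, 162.0] [186, 178, 177]
222 [62.0, 106.0, 189.0, 192.0, 156.0] [195, 187, 185]
223 [111.0, 139.0, 195.0, 186.0, 123.0] [210, 195, 179]
224 [138.0, 163.0, 186.0, 174.0, 119.0] [226, 195, 136]
225 [149.0, 164.0, 165.0, 158.0, 141.0] [195, 172, 128]
226 [149.0, 148.0, 148.0, 150.0, 151.0] [148, 150, 145]
227 [128.0, 129.0, 129.0, 136.0, 139.0] [131, 130, 126]
calib check: wall top row [[325.7, 225.8], [325.5, 226.7]] [444, 541, 567, 584, 557, 495, 443, 387, 345, 350, 348, 351, 354, 353, 302, 251]
[0.586 0.013 0.017] 0.44
[0.396 0.159 0.   ] 0.78
[0.399 0.153 0.006] 0.57
[0.473 0.02  0.019] 0.41
```

```bash
python3 go.py .524 -.1261 .0471 -6.93; python3 -c "
from rig import bot; print(bot.hand_in())"
```

```text
t 18.3667 [ 0.518  -0.1718  0.047 ] yaw -6.97 F [ 4.7 10.2  1.4] op 0.1931780092997297 gf 30.00269779935479
[0.0461 0.0004 0.0001] [-0.21 -0.28 -0.04]
the job is handed in; nothing more can be done
None
```

I handed the job in at about 18 s: all five stoppers swept into the trough, squeegee back on the worktop, and the rod held about 46 mm out with no stopper visible in the trough. I only confirmed one or two stoppers in the tray and set the ring mark from how far the arm moved, because the arm blocked the top camera's view of both.

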